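# Lock a vacuum gripper onto its tool changer

## Task

The vacuum gripper on the bench stand is still standing proud on its tool changer's dowel pins. Press it down fully home by its centre hub, and only then turn the lock ring clockwise (seen from above) by its lever until the lever's line stands at the locked mark (the pointer plate on the gripper's plate); the ring can run on past the mark, so stop there, or bring it back. Do not lean on the rubber suction cups, leave everything else on the table where it lies, and let go at the end.

Things in the scene. Friction and masses are not known exactly. Their poses are not given: they have to be found in the camera images.
- ring_axis (a point): Middle of the tool changer, on the upright axis of its lock ring, 105 mm above the table. It stands on a fixed bench stand: 150 mm square base plate, round column. The dark fluted lock ring (outer diameter 116 mm, 85 to 101 mm above the table) has one lever; above it sits the gripper's aluminium round plate (diameter 106 mm) with a hub and four suction cups that point up.
- lever_tab (a point): Point in the upturned tab at the end of the ring's dark lever, 90 mm from the axis, 105 mm above the table. Lever: radial bar 14 mm wide, underside 87 mm above the table. Tab: 82 to 98 mm from the axis, 14 mm wide in the direction of turning, top 118 mm above the table. A white line is scribed along the lever. Below it is free down to 20 mm. It takes about 5 N at the tab and stays where left.
- lock_mark (a point): The locked mark: tip of a small dark pointer plate, 12 mm wide, with a white scribed line, on the rim of the gripper's plate, 65 mm from the ring's axis. The ring is locked when the lever points in the same direction from the axis as this mark.
- lock_ring (a joint): Turn of the lock ring in rad, growing clockwise seen from above. It starts between 0 and 0.3; the locked mark is at 1.05; the ring can be turned from -0.05 to 1.45, without a stop at the mark.
- hub_top (a point): Centre of the flat top of the gripper's hub (44 mm diameter), on the ring's axis: 142 mm above the table when fully up, 136 mm when home. Around it four suction cups of 25 mm diameter stand at the corners of a square, centres 48 mm from the axis, rims 9 mm higher than the hub's top. Between them is room to press on the hub with shut fingers.
- tool_head (a joint): How far the gripper is pressed down on its dowels, in m: 0 fully up (a 6 mm gap between its plate and the lock ring), 0.006 home, at a firm stop. It starts between 0 and 0.0015. It slides down under about 7 N and stays where it is left; it cannot be lifted off.
- suction_cups: The four rubber suction cups on the gripper; its origin lies on the ring's axis at the underside of the gripper's plate, 34 mm below the hub's top. Delicate: do not press or push them.
- hex_key: Bystander: a dark steel hex key, 60 mm long, lying on the stand's base plate; origin under its middle.
- spare_cup: Bystander: a spare rubber suction cup, 25 mm in diameter and 22 mm high, on the stand's base plate; origin at its underside.
- multitool: Bystander: a folded steel multi-tool, 100 x 30 x 18 mm, lying by the stand; origin under its middle.
- folding_knife: Bystander: a folded red-and-black utility knife, 115 x 30 x 20 mm, lying by the stand; origin under its middle.
- screwdriver: Bystander: a screwdriver with a black handle lying on the table; origin under its middle.
- vision_camera: Bystander: a small grey industrial camera with a black lens, 92 mm long and 34 mm high, lying on the table; origin under it.
- parts_tray: Bystander: a grey plastic parts tray 120 x 170 x 35 mm; origin under its middle.
- cleaner: Bystander: a white bottle, 60 mm in diameter and 150 mm high; origin under it.
There are look-alikes about, which are no part of the job. Of the things that look like the part that bears ring_axis, the largest one is meant.

How it is judged (in metres and radians):
On the way, in this order (a step that is already met when the one before it is completed fails the run):
1. the gripper is pressed fully home (value of joint tool_head above 0.005 m), for 0.2 s.
2. the lock ring stands still at its locked mark, the gripper still home (value of joint tool_head above 0.005 m and value of joint lock_ring between 0.98 and 1.12 rad and velocity of joint lock_ring between -0.05 and 0.05 rad/s), for 0.2 s.
At the end, for the whole second after the job is handed in: The gripper is fully home (within 1 mm of its stop), the lock ring stands still with its lever within 0.07 rad (4 degrees) of the locked mark, nothing else has been shifted by more than 25 mm (all of step 2 and distance of each of hex_key, spare_cup, multitool, folding_knife, screwdriver, vision_camera, parts_tray, cleaner from where it was at the start of the episode below 0.025 m); the robot touches nothing.
It fails at once if the lock ring is turned before the gripper is home (value of joint lock_ring above 0.5 rad and value of joint tool_head below 0.0045 m).
It fails at once if the rubber suction cups are pressed or pushed (more than 3 N) (contact force between any of the arm, the fingers and suction_cups above 3 N).
It fails at once if something lying on the table or the stand is shifted by more than 25 mm (distance of any of hex_key, spare_cup, multitool, folding_knife, screwdriver, vision_camera, parts_tray, cleaner from where it was at the start of the episode above 0.025 m).
It also fails if it takes over 48 s, if anything falls off the work surface, if the arm or the gripper's body presses on something with over 40 N, if the wrist force passes 120 N, or if a joint passes its speed limit or range.

## Robot

A 6-joint arm with a two-finger parallel gripper is mounted at the origin on the work surface. World frame = base frame: x ahead of the robot, y to its left, z up, the work surface at z = 0. Lengths are in mm, angles in rad, forces in N, time in s.
With the tool pointing down it reaches from about 325 to 875 mm from the base axis. Payload 4.4 kg.
Tool frame: the origin (TCP) lies at the very end of the fingers, on their centre line; the grasp point (between the pads) lies 19 mm behind it; z points along the fingers, y is the line along which they close (so a half turn about z gives the same grasp; the last joint's range is limited). The gripper opens to 85 mm and grips with 20 to 120 N. Pads are 22 mm wide; open, the fingers measure 114 mm over their backs; the gripper's body (76 mm by 85 mm) begins 54 mm behind the grasp point. The pads swing forward as they close: fully open they stand 13 mm farther back than shut.
Start: joints at [1.065, 0.207, 1.542, -0, 1.393, -0.15], TCP at [200.305, 538.985, 231.282] pointing down, gripper open.
Joint ranges: [-2.73, 2.73], [-0.86, 2.22], [0.23, 2.46], [-1.11, 4.25], [0.08, 2.63], [-2.82, 2.82]. Speed limits (rad/s): [2.79, 2.79, 3.14, 3.14, 3.14, 3.14].

## Interface

Orientations are given as a 3x3 rotation matrix whose columns are the frame's x, y, z axes.
In Python, from workcell import status, optics, ticket, boxes_of, trace gives the robot as it stands.
- The arm moves only by the tool drive_tool, never from a script. Its argument "commands" is a list of rows, each a list of 7 numbers: the shift along the tool's x, y, z in units of 25 mm (1.0 is 25 mm), then the turn, a rotation vector about the tool's x, y, z in units of 6 degrees (1.0 is 6 degrees), then the finger opening in mm, from 0 to 85.4. A call has exactly 10 rows; each row shifts and turns the commanded pose from where the row before left it, along the tool's axes as they then stand; what a row does not reach is not made up. A row lasts 1/12 s, in which the tool goes at most 41.7 mm and 7.16 degrees, less where a joint would pass 70% of its speed; a pose out of reach is approached as far as the arm can. A call is refused whole if a number of a shift passes 1 or a number of a turn 1, either way. A call with a gripper value outside its range is refused whole. The fingers move at their own pace and stop on an object; "grip_force" is the grip in N (left out, the last holds). Time passes only in rows, so rows that do not move let the fingers close, or fill a call up. It gives the time, the measured TCP pose, the force, the opening and the grip force at its end, in the units of the state.
- status.read_state(): the state, without advancing time (a new reading comes with each control period).
- optics.grab_frame(name): name is "side" or "top"; returns a dict with "image" (420x560x3 uint8, blue, green, red), "range_z" (420x560 float32, mm along the optical axis (not along the pixel's ray), 0 where there is no reading), "camera_matrix" (3x3 intrinsics, pixels), "origin" and "rotation" of the camera in the world. Camera axes: x right, y down, z forward; pixel columns grow to the right and rows downward; lengths in mm; the calibration is good to about 2 mm. A picture is of the moment at which its call begins.
- ticket.job_done(): hands the job in; it is judged then, once.
Trained networks look in a picture, given as the dict that the camera call returned (one of the last four; its "shot" number tells which), for a name from the list of things; names that differ only in an ending like _2 or _b are one class to them, and where a whole thing is asked for, a point or a joint stands for the part that bears it (a point fixed in the world has none). Each returns a list of dicts, best first, with "confidence" (0 to 1); they miss things now and then, are a little off and sometimes report something else, mostly with a low value. They report only what shows in the picture. A call takes as long as a camera call. They do not tell look-alikes from the thing itself.
- boxes_of(picture, query): "rect" ([left, top, right, bottom] in pixels, round what is visible of it).
- trace(picture, query): "region" (420x560 bool, what is visible of it) and "rect" ([left, top, right, bottom] in pixels, round what is visible of it).
The state is a dict: "t": time; "joint_positions": joint angles; "dq": joint speeds; "tau": joint torques, N m; "tcp_pos": TCP position; "ee_rot": TCP orientation; "contact_force": force on the tool from outside, world axes, zero at the start; "moment": the same for the moment, N m; "opening": opening from 0.0 (shut) to 1.0 (fully open); "finger_force": force on a finger pad.
Only numpy, scipy, OpenCV 4.12 (cv2) and the standard library are available. Lean on these libraries where they do the work, as an engineer would, in place of code of your own. Each camera call takes 0.05 s, during which the arm holds its last target. There are 200 camera calls.

## Working session

There is one attempt and no reset: what is moved stays moved. The work goes in short steps, Python scripts to look and compute and a tool call to move; the robot and the scene stay as the last step left them, time stands still between calls to the robot, and variables do not carry over. Pictures are saved under pics/ and viewed, at most 10 in all, crops included, and the job is handed in when it is done.

Besides the shell and the picture viewer there is one more tool, called after "Call:" as a command line: name --pt "numbers of a row" for each row, then --argument value for the rest. drive_tool: Moves the arm, as the interface text tells. Its arguments: {"type":"object","properties":{"commands":{"type":"array","items":{"type":"array","items":{"type":"number"}}},"grip_force":{"type":"number"}},"required":["commands"]}

```bash
mkdir -p pics
cat > h.py <<'E'
import numpy as np,cv2
from workcell import status, optics, ticket, boxes_of, trace
def world(p,u,v,z=None):
    K=p["camera_matrix"];R=np.array(p["rotation"]);o=np.array(p["origin"])
    z=p["range_z"][int(round(v)),int(round(u))] if z is None else z
    return R@(np.linalg.inv(K)@[u,v,1]*z)+o
def atz(p,u,v,h):
    K=p["camera_matrix"];R=np.array(p["rotation"]);o=np.array(p["origin"])
    d=R@(np.linalg.inv(K)@[u,v,1]); return o+d*(h-o[2])/d[2]
def cloud(p):
    K=p["camera_matrix"];R=np.array(p["rotation"]);o=np.array(p["origin"])
    v,u=np.mgrid[:420,:560];z=p["range_z"]
    c=np.stack([u,v,np.ones_like(u)],-1)@np.linalg.inv(K).T*z[...,None]
    return c@R.T+o
E
python3 - <<'E'
from h import *
np.set_printoptions(precision=1,suppress=True)
ims=[]
for n in("top","side"):
    p=optics.grab_frame(n);ims.append(p["image"])
    print(n,p["origin"],p["rotation"],p["camera_matrix"][0])
    for q in("ring_axis","suction_cups","lever_tab","lock_mark","hub_top"):
        for b in boxes_of(p,q):
            r=b["rect"];print(q,round(b["confidence"],2),r,world(p,(r[0]+r[2])/2,(r[1]+r[3])/2))
    cv2.imwrite(f"pics/{n}0.png",p["image"])
print(status.read_state())
E
```

```text
top [ 489.2  -63.  1298.8] [[-0. -1.  0.]
 [-1.  0.  0.]
 [-0. -0. -1.]] [435.6   0.  282.5]
ring_axis 0.82 [257.5, 179.9, 320.0, 245.1] [537.6 -71.2 142.5]
ring_axis 0.67 [202.5, 174.8, 245.3, 215.9] [589.6 109.9  81.4]
ring_axis 0.48 [267.2, 188.0, 311.1, 240.1] [533.5 -72.2 142.8]
ring_axis 0.36 [112.2, 250.8, 155.1, 294.5] [369.6 383.   20.6]
suction_cups 0.51 [269.7, 192.8, 309.2, 228.4] [542.9 -73.2 137. ]
suction_cups 0.42 [205.7, 181.6, 228.5, 206.4] [592.1 126.4  97.9]
lever_tab 0.64 [225.9, 288.0, 233.3, 294.9] [319.9  96.   67.4]
lever_tab 0.52 [272.5, 205.1, 308.4, 240.2] [511.1 -75.8 117.7]
lock_mark 0.92 [203.6, 181.9, 231.3, 207.8] [589.7 125.4  97.9]
lock_mark 0.77 [214.1, 258.7, 245.6, 284.8] [377.6  91.5  96. ]
lock_mark 0.72 [266.3, 189.1, 306.6, 228.7] [547.4 -65.2 139.9]
lock_mark 0.4 [264.1, 150.2, 288.2, 187.4] [672.4 -35.8  18.1]
lock_mark 0.3 [414.4, 245.5, 485.6, 296.5] [ 367.5 -546.8    3. ]
hub_top 0.7 [265.7, 190.9, 308.7, 228.9] [544.6 -67.1 140.8]
hub_top 0.69 [213.9, 257.3, 246.8, 286.1] [377.8  90.2  96. ]
hub_top 0.59 [205.6, 180.7, 231.6, 206.0] [59
[... 964 characters left out ...]
8 141.6]
hub_top 0.88 [198.1, 183.9, 225.7, 207.5] [374.   73.9 101.5]
hub_top 0.83 [263.5, 168.9, 283.8, 188.3] [594.1 117.4  99.3]
hub_top 0.56 [258.3, 190.0, 298.4, 223.1] [548.4 -93.  144.1]
hub_top 0.5 [241.0, 202.5, 294.5, 229.2] [ 512.2 -104.9  125.6]
{'t': 0.6, 'joint_positions': array([ 1.1,  0.2,  1.5,  0. ,  1.4, -0.2]), 'dq': array([ 0., -0., -0., -0., -0., -0.]), 'tau': array([  0. , -38.3, -29.2,  -0. ,   0. ,  -0. ]), 'tcp_pos': array([200.3, 539. , 231.3]), 'ee_rot': array([[-0.9,  0.3,  0. ],
       [ 0.3,  0.9,  0. ],
       [-0. ,  0. , -1. ]]), 'contact_force': array([-0.3,  0.1,  0.1]), 'moment': array([0. , 0.1, 0. ]), 'finger_force': 0.0, 'opening': 0.9995639930157327}
```

Run:
```python
from h import *
t=cv2.imread("pics/top0.png");s=cv2.imread("pics/side0.png")
a=cv2.resize(t[160:260,240:340],(400,400),interpolation=cv2.INTER_CUBIC)
b=cv2.resize(s[175:275,230:330],(400,400),interpolation=cv2.INTER_CUBIC)
cv2.imwrite("pics/crop1.png",np.hstack([a,b]))
```

```text
(no output)
```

View pics/top0.png

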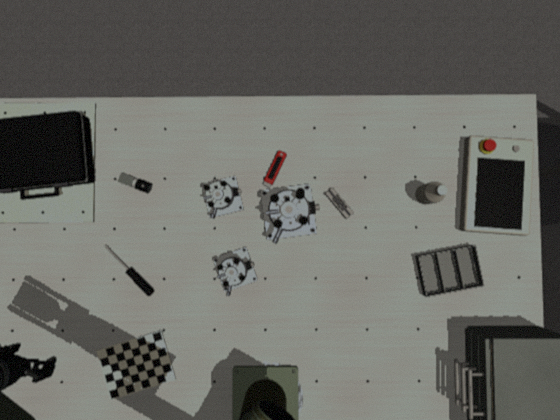

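View pics/crop1.png

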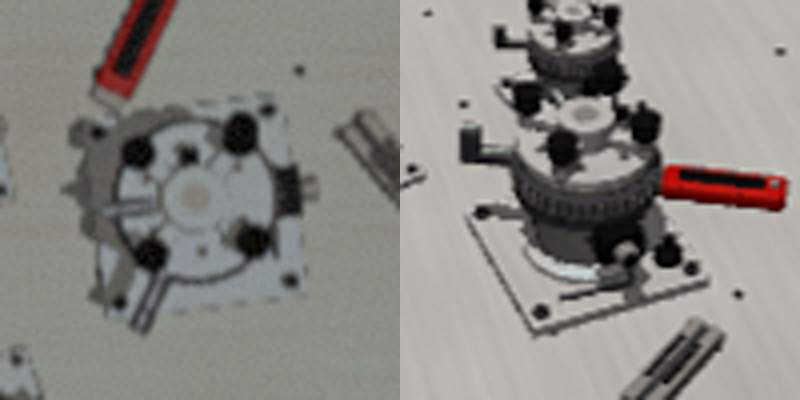

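The top view has three look-alikes: the large gripper at (289,209), and smaller ones at (222,196) and (234,270). The large one is the target. In the crop its lever points down-left (crop 145,318), the locked pointer points left (crop 125,207), and the hub is at crop (197,200). Next I refine these positions.

Run:
```python
from h import *
np.set_printoptions(precision=1,suppress=True)
for n in("top","side"):
    p=optics.grab_frame(n);c=cloud(p);x,y,z=c[...,0],c[...,1],c[...,2]
    near=np.hypot(x-541,y+72)<130
    def circ(m,name):
        k,_=cv2.findContours(m.astype(np.uint8),0,1)if 0 else (None,None)
        P=c[m];print(n,name,len(P),P.mean(0),P.min(0),P.max(0))
        (q,r)=cv2.minEnclosingCircle(P[:,:2].astype(np.float32));print('   circle',np.round(q,1),round(r,1))
    circ(near&(abs(z-141)<3)&(np.hypot(x-541,y+72)<30),"hub")
    circ(near&(z>110)&(z<128)&(np.hypot(x-541,y+72)<60),"plate")
    circ(near&(z>145)&(z<156),"cups")
    far=near&(z>82)&(np.hypot(x-541,y+72)>63)
    P=c[far];a=np.degrees(np.arctan2(P[:,1]+72,P[:,0]-541));r=np.hypot(P[:,0]-541,P[:,1]+72)
    o=np.argsort(a)
    print(np.c_[a,r,P[:,2]][o][::max(1,len(o)//45)])
print(status.read_state()["ee_rot"])
t=cv2.resize(p["image"][185:235,238:308],(420*8//5,480),interpolation=cv2.INTER_CUBIC)
```

```text
top hub 162 [548.  -71.4 140.8] [528.2 -90.6 138. ] [568.5 -50.7 143.8]
   circle [547.8 -70.7] 21.6
top plate 716 [546.7 -69.8 117.8] [ 496.6 -121.1  111.5] [600.4 -12.4 127.9]
   circle [547.7 -67.4] 55.8
top cups 269 [546.7 -70.3 148.9] [ 499.3 -119.3  145. ] [596.7 -21.7 154.3]
   circle [548.  -71.3] 59.4
[[-74.7  64.2  82.5]
 [-65.7  68.   84.4]
 [-35.2  64.6 151.9]
 [-33.1  63.5 147.9]
 [-29.9  63.9 153. ]
 [-20.6  64.8  97.2]
 [-18.3  64.   96.7]
 [-15.9  63.3  95.1]
 [-12.9  64.7 101.9]
 [ -8.1  64.1  98.1]
 [ -5.6  63.6 100.2]
 [ -3.1  63.6  97.6]
 [ -0.6  63.5  98.6]
 [  1.9  63.5  99. ]
 [  4.2  66.1 102. ]
 [  4.4  63.4 101.2]
 [  6.8  63.8 100.1]
 [  9.3  64.2 100.4]
 [ 11.7  64.7 100.5]
 [ 17.1  63.6  98.9]
 [ 19.5  64.3 101. ]
 [ 22.6  63.1  97.1]
 [ 25.   63.9 101.3]
 [ 27.2  64.9 103.1]
 [ 30.3  64.6  95.1]
 [ 34.   63.1 101.8]
 [ 41.1  64.2 148.2]
 [ 44.4  64.1 147.7]
 [ 47.7  64.4 145.3]
 [ 51.2  64.2 151.8]
 [ 52.9  63.  145.9]
 [ 90.4  65.2 114.4]
 [146.9  65.7  99.6]
 [147.3  71.9  94.8]
 [147.8  78.   96. ]
 [148.   68.1  94.7]
 [148.4  83.6 113.8]
 [148.5  74
[... 1906 characters left out ...]
8  75.7 105.2]
 [153.1  73.   86.1]
 [153.6  78.3 117.3]
 [153.9  75.6  98.5]
 [154.1  72.5  95.1]
 [154.4  88.  101.2]
 [154.9  78.4  99.2]
 [155.2  69.   96.7]
 [155.4  91.3  90.2]
 [155.7  65.7  97.5]
 [155.9  81.6  91.9]
 [156.3  74.8 104.9]
 [156.5  81.5  88.6]
 [156.6  84.  108.2]
 [156.7  68.8  90.1]
 [156.8  83.8 112.3]
 [156.9  80.7 112.8]
 [157.1  77.6 109.4]
 [157.1  87.4  96.7]
 [157.2  89.7 120. ]
 [157.8  87.1 101.4]
 [158.1  77.8  94.6]
 [158.1  83.3 117.8]
 [158.4  89.6 113.7]
 [158.5  68.4  95.9]
 [158.6  80.5 106.8]
 [159.   77.7  91.8]
 [159.8  86.1 115.6]
 [160.1  80.3 104.6]
 [160.8  77.2 101.6]
 [161.7  83.  110.1]]
[[-0.9  0.3  0. ]
 [ 0.3  0.9  0. ]
 [-0.   0.  -1. ]]
```

Run:
```python
from h import *
np.set_printoptions(precision=3,suppress=True)
A=np.array([548,-71.3])
p=optics.grab_frame("top");c=cloud(p);z=c[...,2];r=np.hypot(c[...,0]-A[0],c[...,1]-A[1]);a=np.degrees(np.arctan2(c[...,1]-A[1],c[...,0]-A[0]))
m=(r>74)&(r<105)&(z>108)&(z<125);print("tab",c[m].mean(0),r[m].mean(),np.median(a[m]))
m=(r>64)&(r<105)&(z>90)&(z<125);print("lever",a[m].mean())
m=(r>54)&(r<70)&(z>105)&(z<125);print("mark",m.sum(),c[m].mean(0),a[m],r[m])
m=(r<66)&(z>145)&(z<156);n,l,s,ce=cv2.connectedComponentsWithStats(m.astype(np.uint8))
for i in range(1,n):
    k=l==i
    if k.sum()>15:
        q=c[k].mean(0);print("cup",q,np.degrees(np.arctan2(q[1]-A[1],q[0]-A[0])))
s=status.read_state();R=s["ee_rot"];print(R);print(R.T@(np.array([548,-71.3,231.3])-s["tcp_pos"])/25)
print(s["tcp_pos"])
```

```text
tab [466.009 -33.799 116.176] 90.25424461012209 155.3996242068248
lever 154.4045198393228
mark 17 [539.536 -32.282 116.519] [  18.657   92.215   92.235   94.619   94.788   94.938   96.82    96.95
   97.404   97.89    99.637   99.996  100.55   101.069 -106.927 -142.303
 -146.282] [56.028 58.847 56.221 61.724 59.074 56.446 64.684 62.16  59.371 56.605
 62.376 59.783 57.076 54.432 55.216 54.731 55.33 ]
cup [ 585.923 -100.513  148.869] -37.60833748609127
cup [578.021 -32.781 148.967] 52.06782442456928
cup [ 518.174 -108.006  148.796] -129.09596998857344
cup [510.023 -41.465 148.969] 141.84713305399387
[[-0.937  0.348  0.   ]
 [ 0.348  0.937  0.   ]
 [-0.     0.    -1.   ]]
[-21.54  -18.038  -0.   ]
[200.313 538.992 231.295]
```

Call:
drive_tool --pt "-0.9 -0.75 0 0 0 0 0" --pt "-0.9 -0.75 0 0 0 0 0" --pt "-0.9 -0.75 0 0 0 0 0" --pt "-0.9 -0.75 0 0 0 0 0" --pt "-0.9 -0.75 0 0 0 0 0" --pt "-0.9 -0.75 0 0 0 0 0" --pt "-0.9 -0.75 0 0 0 0 0" --pt "-0.9 -0.75 0 0 0 0 0" --pt "-0.9 -0.75 0 0 0 0 0" --pt "-0.9 -0.75 0 0 0 0 0"

```text
t: 1.58
tcp_pos: [346.4, 283.6, 231.5]
ee_rot: [[-0.937, 0.348, 0.001], [0.348, 0.937, 0.0], [-0.0, 0.0, -1.0]]
contact_force: [0.8, 0.1, -0.6]
opening: 0.003
finger_force: 0.0
```

Call:
drive_tool --pt "-0.9 -0.75 0 0 0 0 0" --pt "-0.9 -0.75 0 0 0 0 0" --pt "-0.9 -0.75 0 0 0 0 0" --pt "-0.9 -0.75 0 0 0 0 0" --pt "-0.9 -0.75 0 0 0 0 0" --pt "-0.9 -0.75 0 0 0 0 0" --pt "-0.9 -0.75 0 0 0 0 0" --pt "-0.9 -0.75 0 0 0 0 0" --pt "-0.9 -0.75 0 0 0 0 0" --pt "-0.9 -0.75 0 0 0 0 0"

```text
t: 2.42
tcp_pos: [492.1, 29.3, 231.5]
ee_rot: [[-0.937, 0.349, 0.001], [0.349, 0.937, 0.0], [-0.0, 0.0, -1.0]]
contact_force: [0.2, -0.1, -0.4]
opening: 0.003
finger_force: 0.0
```

Call:
drive_tool --pt "-0.7 -0.6 0 0 0 0 0" --pt "-0.7 -0.6 0 0 0 0 0" --pt "-0.7 -0.6 0 0 0 0 0" --pt "-0.7 -0.6 0 0 0 0 0" --pt "-0.74 -0.64 0 0 0 0 0" --pt "0 0 0 0 0 0 0" --pt "0 0 0.5 0 0 0 0" --pt "0 0 0.6 0 0 0 0" --pt "0 0 0.6 0 0 0 0" --pt "0 0 0.4 0 0 0 0"

```text
t: 3.25
tcp_pos: [546.2, -70.0, 176.2]
ee_rot: [[-0.938, 0.347, -0.003], [0.347, 0.938, 0.001], [0.004, 0.0, -1.0]]
contact_force: [-0.4, -0.1, 0.5]
opening: 0.002
finger_force: 0.0
```

Call:
drive_tool --pt "0 0 0.4 0 0 0 0" --pt "0 0 0.3 0 0 0 0" --pt "0 0 0.1 0 0 0 0" --pt "0 0 0 0 0 0 0" --pt "0 0 0 0 0 0 0" --pt "0 0 0 0 0 0 0" --pt "0 0 0 0 0 0 0" --pt "0 0 0 0 0 0 0" --pt "0 0 0 0 0 0 0" --pt "0 0 0 0 0 0 0"

```text
t: 4.08
tcp_pos: [548.1, -71.4, 159.1]
ee_rot: [[-0.937, 0.348, 0.0], [0.348, 0.937, -0.0], [-0.001, -0.0, -1.0]]
contact_force: [-0.1, -0.3, -0.3]
opening: -0.006
finger_force: 0.0
```

Run:
```python
from h import *
t=optics.grab_frame("top")["image"];s=optics.grab_frame("side")["image"]
a=cv2.resize(t[160:260,240:340],(400,400),interpolation=cv2.INTER_CUBIC)
b=cv2.resize(s[150:250,230:330],(400,400),interpolation=cv2.INTER_CUBIC)
cv2.imwrite("pics/crop2.png",np.hstack([a,b]))
```

```text
(no output)
```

View pics/crop2.png

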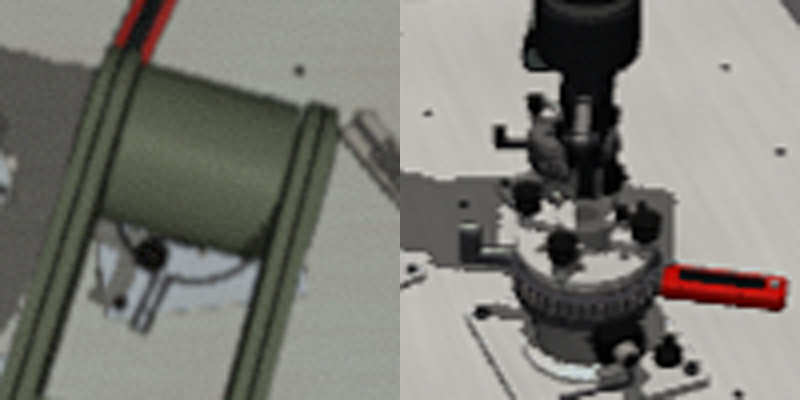

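The side view (right half) shows the shut fingertips at about (590,190), centred over the hub at (592,215) and clear of the cups. Now pressing.

Call:
drive_tool --pt "0 0 0.3 0 0 0 0" --pt "0 0 0.3 0 0 0 0" --pt "0 0 0.1 0 0 0 0" --pt "0 0 0.06 0 0 0 0" --pt "0 0 0.06 0 0 0 0" --pt "0 0 0.04 0 0 0 0" --pt "0 0 0.04 0 0 0 0" --pt "0 0 0 0 0 0 0" --pt "0 0 0 0 0 0 0" --pt "0 0 0 0 0 0 0"

```text
t: 5.02
tcp_pos: [547.6, -71.3, 136.5]
ee_rot: [[-0.937, 0.348, -0.001], [0.348, 0.937, 0.0], [0.001, -0.0, -1.0]]
contact_force: [-1.9, 0.8, 5.1]
opening: 0.002
finger_force: 2.6
```

Call:
drive_tool --pt "0 0 0.04 0 0 0 0" --pt "0 0 0.04 0 0 0 0" --pt "0 0 0.02 0 0 0 0" --pt "0 0 0 0 0 0 0" --pt "0 0 0 0 0 0 0" --pt "0 0 0 0 0 0 0" --pt "0 0 0 0 0 0 0" --pt "0 0 0 0 0 0 0" --pt "0 0 0 0 0 0 0" --pt "0 0 0 0 0 0 0"

```text
t: 5.85
tcp_pos: [547.7, -71.3, 136.0]
ee_rot: [[-0.937, 0.348, -0.001], [0.348, 0.937, -0.0], [0.001, -0.0, -1.0]]
contact_force: [-6.4, 1.9, 14.6]
opening: 0.004
finger_force: 7.5
```

Call:
drive_tool --pt "0 0 0.04 0 0 0 0" --pt "0 0 0.04 0 0 0 0" --pt "0 0 0.02 0 0 0 0" --pt "0 0 0 0 0 0 0" --pt "0 0 0 0 0 0 0" --pt "0 0 0 0 0 0 0" --pt "0 0 0 0 0 0 0" --pt "0 0 0 0 0 0 0" --pt "0 0 0 0 0 0 0" --pt "0 0 0 0 0 0 0"

```text
t: 6.68
tcp_pos: [547.7, -71.3, 135.9]
ee_rot: [[-0.938, 0.348, -0.001], [0.348, 0.938, -0.0], [0.001, -0.001, -1.0]]
contact_force: [-12.3, 3.0, 26.4]
opening: 0.002
finger_force: 13.4
```

The hub is firmly at its stop: z stays at 136 mm while the force rises to 26 N. Retracting and moving over the lever tab.

Call:
drive_tool --pt "0 0 -0.4 0 0 0 0" --pt "0 0 -0.8 0 0 0 0" --pt "0 0 -0.9 0 0 0 0" --pt "0 0 -0.8 0 0 0 0" --pt "0.7 0.06 0 0 0 0 0" --pt "0.75 0.06 0 0 0 0 42" --pt "0.75 0.06 0 0 0 0 42" --pt "0.7 0.06 0 0 0 0 42" --pt "0.69 0.04 0 0 0 0 42" --pt "0 0 0 0 0 0.73 42" --grip_force 20

```text
t: 7.52
tcp_pos: [463.2, -32.1, 202.6]
ee_rot: [[-0.908, 0.419, -0.004], [0.419, 0.908, 0.001], [0.004, -0.0, -1.0]]
contact_force: [0.1, 0.2, 0.1]
opening: 0.495
finger_force: 0.0
```

Call:
drive_tool --pt "0 0 0.4 0 0 0 42" --pt "0 0 0.8 0 0 0 42" --pt "0 0 0.6 0 0 0 42" --pt "0 0 0.4 0 0 0 42" --pt "0 0 0.1 0 0 0 42" --pt "0 0 0 0 0 0 42" --pt "0 0 0 0 0 0 42" --pt "0 0 0 0 0 0 42" --pt "0 0 0 0 0 0 42" --pt "0 0 0 0 0 0 42"

```text
t: 8.35
tcp_pos: [467.0, -33.7, 147.1]
ee_rot: [[-0.908, 0.419, 0.002], [0.419, 0.908, -0.0], [-0.002, 0.0, -1.0]]
contact_force: [0.7, -0.1, 0.2]
opening: 0.497
finger_force: 0.0
```

Run:
```python
from h import *
np.set_printoptions(precision=2,suppress=True)
T=optics.grab_frame("top");S=optics.grab_frame("side")
a=cv2.resize(T["image"][170:270,230:330],(400,400),interpolation=cv2.INTER_CUBIC)
b=cv2.resize(S["image"][150:250,210:310],(400,400),interpolation=cv2.INTER_CUBIC)
cv2.imwrite("pics/crop3.png",np.hstack([a,b]))
A=np.array([548,-71.3])
c=cloud(S);z=c[...,2];r=np.hypot(c[...,0]-A[0],c[...,1]-A[1])
m=(r<19)&(z>125)&(z<150);print("hub z",np.median(z[m]),m.sum())
```

```text
hub z 136.5897346112298 78
```

View pics/crop3.png

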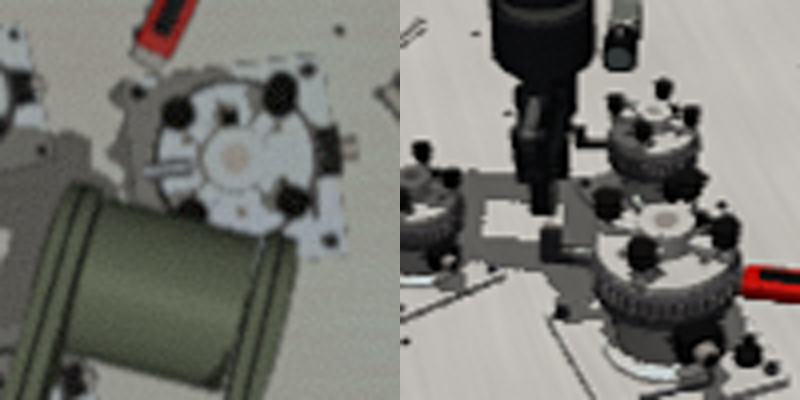

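The side view shows the tab at (550,235) directly under the fingers, and the hub at 136.6 mm (home). Descending over the tab and gripping it.

Call:
drive_tool --pt "0 0 0.4 0 0 0 42" --pt "0 0 0.6 0 0 0 42" --pt "0 0 0.6 0 0 0 42" --pt "0 0 0.4 0 0 0 42" --pt "0 0 0.1 0 0 0 42" --pt "0 0 0 0 0 0 42" --pt "0 0 0 0 0 0 42" --pt "0 0 0 0 0 0 42" --pt "0 0 0 0 0 0 42" --pt "0 0 0 0 0 0 42"

```text
t: 9.28
tcp_pos: [466.9, -33.7, 94.5]
ee_rot: [[-0.908, 0.419, 0.002], [0.419, 0.908, -0.0], [-0.002, 0.0, -1.0]]
contact_force: [-0.2, -1.0, -0.2]
opening: 0.493
finger_force: 0.0
```

Call:
drive_tool --pt "0 0 0 0 0 0 25" --pt "0 0 0 0 0 0 20" --pt "0 0 0 0 0 0 16" --pt "0 0 0 0 0 0 12" --pt "0 0 0 0 0 0 10" --pt "0 0 0 0 0 0 10" --pt "0 0 0 0 0 0 10" --pt "0 0 0 0 0 0 10" --pt "0 0 0 0 0 0 10" --pt "0 0 0 0 0 0 10" --grip_force 20

```text
t: 10.12
tcp_pos: [466.3, -33.7, 94.0]
ee_rot: [[-0.908, 0.419, -0.0], [0.419, 0.908, -0.0], [-0.0, -0.0, -1.0]]
contact_force: [-0.9, -1.1, 4.6]
opening: 0.159
finger_force: 21.8
```

Call:
drive_tool --pt "-0.009 0.251 0 0 0 0.667 10" --pt "-0.009 0.251 0 0 0 0.667 10" --pt "-0.009 0.251 0 0 0 0.667 10" --pt "-0.009 0.251 0 0 0 0.667 10" --pt "-0.009 0.251 0 0 0 0.667 10" --pt "-0.009 0.251 0 0 0 0.667 10" --pt "-0.009 0.251 0 0 0 0.667 10" --pt "-0.009 0.251 0 0 0 0.667 10" --pt "0 0 0 0 0 0 10" --pt "0 0 0 0 0 0 10"

```text
t: 10.95
tcp_pos: [499.2, 4.4, 94.0]
ee_rot: [[-0.548, 0.836, 0.001], [0.836, 0.548, 0.001], [0.0, 0.001, -1.0]]
contact_force: [-0.6, 1.5, 4.4]
opening: 0.164
finger_force: 21.9
```

Call:
drive_tool --pt "-0.009 0.251 0 0 0 0.667 10" --pt "-0.009 0.251 0 0 0 0.667 10" --pt "-0.009 0.251 0 0 0 0.667 10" --pt "-0.009 0.251 0 0 0 0.667 10" --pt "-0.009 0.251 0 0 0 0.667 10" --pt "-0.009 0.251 0 0 0 0.667 10" --pt "-0.002 0.126 0 0 0 0.333 10" --pt "0 0 0 0 0 0 10" --pt "0 0 0 0 0 0 10" --pt "0 0 0 0 0 0 10"

```text
t: 11.78
tcp_pos: [536.7, 18.1, 94.0]
ee_rot: [[-0.126, 0.992, 0.0], [0.992, 0.126, 0.001], [0.001, 0.0, -1.0]]
contact_force: [-1.3, 0.4, 4.3]
opening: 0.161
finger_force: 21.9
```

Call:
drive_tool --pt "0 0 0 0 0 0 14" --pt "0 0 0 0 0 0 18" --pt "0 0 0 0 0 0 25" --pt "0 0 0 0 0 0 42" --pt "0 0 0 0 0 0 42" --pt "0 0 -0.3 0 0 0 42" --pt "0 0 -0.7 0 0 0 42" --pt "0 0 -0.9 0 0 0 42" --pt "0 0 -0.9 0 0 0 42" --pt "0 0 -0.9 0 0 0 42"

```text
t: 12.62
tcp_pos: [536.6, 18.0, 187.6]
ee_rot: [[-0.126, 0.992, -0.0], [0.992, 0.126, 0.0], [0.0, -0.0, -1.0]]
contact_force: [1.3, -0.2, 0.4]
opening: 0.49
finger_force: 0.0
```

Call:
drive_tool --pt "0.3 0 -0.5 0 0 0 42" --pt "0.8 0 -0.5 0 0 0 42" --pt "1 0 0 0 0 0 42" --pt "1 0 0 0 0 0 42" --pt "1 0 0 0 0 0 42" --pt "1 0 0 0 0 0 42" --pt "1 0 0 0 0 0 42" --pt "1 0 0 0 0 0 42" --pt "0.5 0 0 0 0 0 42" --pt "0 0 0 0 0 0 42"

```text
t: 13.45
tcp_pos: [512.4, 208.6, 211.7]
ee_rot: [[-0.129, 0.992, 0.0], [0.992, 0.129, 0.001], [0.001, 0.0, -1.0]]
contact_force: [-0.1, -0.2, -0.2]
opening: 0.49
finger_force: 0.0
```

Run:
```python
from h import *
np.set_printoptions(precision=2,suppress=True)
T=optics.grab_frame("top");S=optics.grab_frame("side")
a=cv2.resize(T["image"][170:250,240:320],(400,400),interpolation=cv2.INTER_CUBIC)
b=cv2.resize(S["image"][170:270,220:320],(400,400),interpolation=cv2.INTER_CUBIC)
cv2.imwrite("pics/crop4.png",np.hstack([a,b]))
A=np.array([548,-71.3])
for p in(T,S):
    c=cloud(p);z=c[...,2];r=np.hypot(c[...,0]-A[0],c[...,1]-A[1]);a=np.degrees(np.arctan2(c[...,1]-A[1],c[...,0]-A[0]))
    m=(r>76)&(r<102)&(z>105)&(z<125);print("tab",c[m].mean(0),a[m].mean(),m.sum())
    m=(r<19)&(z>125)&(z<150);print("hub z",np.median(z[m]),m.sum())
    m=(r<66)&(z>139)&(z<156);n,l,s,ce=cv2.connectedComponentsWithStats(m.astype(np.uint8))
    for i in range(1,n):
      k=l==i
      if k.sum()>15:
        q=c[k].mean(0);print("cup",q,np.degrees(np.arctan2(q[1]-A[1],q[0]-A[0])))
```

```text
tab [536.79  18.71 117.21] 97.07706976219495 31
hub z 135.54768546230628 158
cup [ 586.01 -100.39  143.08] -37.42890707050837
cup [577.54 -32.76 143.45] 52.528520070498196
cup [ 517.87 -108.52  143.58] -128.9870078148875
cup [510.38 -41.28 143.91] 141.41485026336957
tab [536.66  15.4  115.01] 97.44006885686643 24
hub z 136.3538994198206 76
cup [578.   -34.13 143.61] 51.090674309561955
cup [510.07 -41.09 143.79] 141.465662603462
cup [ 586.45 -101.69  143.8 ] -38.3269364878933
cup [ 519.71 -108.95  143.85] -126.92565256969732
```

View pics/crop4.png

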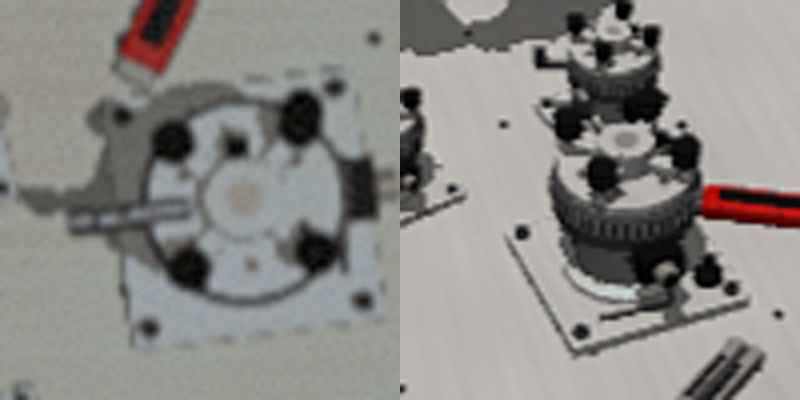

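In the top view the lever's line (70,222) runs straight on into the pointer's line (190,208). I measure the lever at 97.1° and the mark at about 96.9°. The hub is home at 136 mm and the bystanders look unmoved, so I'm handing in.

```bash
python3 -c "
from h import *
print(ticket.job_done())"
```

```text
the job is handed in; nothing more can be done
None
```

I pressed the gripper fully home (hub at 136 mm), then turned the lock ring to within about 0.3° of the locked mark and released it with the arm clear; the job is handed in, but no verdict came back.

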